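# Pin the display deck, then hold a tin over the stack

### The arm

A 6-joint arm with a two-finger parallel gripper is mounted at the origin on the work surface. World frame = base frame: x ahead of the robot, y to its left, z up, the work surface at z = 0. Lengths are in m, angles in rad, forces in N, time in s.
With the tool pointing down it reaches from about 0.25 to 0.725 m from the base axis. Payload 4 kg.
Tool frame: the origin (TCP) lies midway between the tips of the shut fingers; the grasp point (between the pads) lies 19 mm behind it (bot.grip_point_offset is the distance from the TCP to the grasp point, in m); z points along the fingers, y is the line along which they close (so a half turn about z gives the same grasp; the last joint's range is limited). The gripper opens to 85 mm and grips with 20 to 120 N. Pads are 22 mm wide; open, the fingers measure 114 mm over their backs; the gripper's body (76 mm by 85 mm) begins 54 mm behind the grasp point. The pads swing forward as they close: fully open they stand 13 mm farther back than shut.
Start: joints at [-1.338, 0.241, 0.005, 1.335, 0, 1.571], TCP at [0.115, -0.487, 0.231] pointing down, gripper open.
Joint ranges: [-2.72, 2.72], [-1.05, 1.87], [-1.09, 1.28], [-1.99, 2.15], [-1.42, 1.44], [-3.14, 3.14]. Speed limits (rad/s): [2.79, 2.79, 3.14, 3.14, 3.14, 3.14].

### API

Orientations are given as a unit quaternion [x, y, z, w].
In Python, from workcell import bot gives the robot as it stands.
- The arm moves only by the tool step_arm, never from a script. Its argument "targets" is text: rows parted by semicolons, each of 7 numbers parted by spaces: the opening, from -1 (shut) to 1 (fully open), so that 0 is half open, then the shift along the world's x, y, z normalised to -1 to 1, where 1 is 0.5 m, then the turn, a rotation vector about the world's x, y, z normalised to -1 to 1, where 1 is pi/4 rad. In form: gripper x y z wx wy wz; .... A call has 1 to 10 rows; each row is the pose to reach, as a shift and turn from the pose commanded when the call began; what a row does not reach only later rows make up. A row lasts 1/12 s, in which the tool goes at most 41.7 mm and 7.16 degrees, less where a joint would pass 70% of its speed; a pose out of reach is approached as far as the arm can. A call with a number of a shift or a turn outside -1 to 1 is refused whole. A call with a gripper value outside its range is refused whole. The fingers move at their own pace and stop on an object; the grip force is fixed at half the most. Time passes only in rows, so rows that repeat a pose let the fingers close. It gives the time, the measured TCP pose, the force, the opening and the grip force at its end, in the units of the state.
- bot.get_obs(): the state, without advancing time (a new reading comes with each control period).
- bot.camera(name): name is "scene" or "top" or "wrist"; returns the picture (420x560x3 uint8, red, green, blue); there is no depth.
- bot.camera_info(name): a dict with "vertical_fov" (degrees; the focal length in pixels is half the picture's height over the tangent of half this angle, whatever the lens; pixels are square), "cx", "cy" (the principal point, pixels), "pose" (4x4, takes a point from camera to world coordinates). Camera axes: x right, y up, looking along -z (the intrinsics and any distortion apply to the point x, -y, -z); pixel columns grow to the right and rows downward; lengths in m; the calibration is good to about 2 mm. A picture is of the moment at which its call begins: read the wrist's pose just before it. camera_info takes no time and is no camera call; for the wrist camera it gives the pose at the moment of the call.
- bot.job_done(): hands the job in; it is judged then, once.
The state is a dict: "clock": time; "joint_pos": joint angles; "joint_vel": joint speeds; "tau": joint torques, N m; "eef_pos": TCP position; "tool_rot": TCP orientation; "ft_force": force on the tool from outside, world axes, zero at the start; "ft_torque": the same for the moment, N m; "grip_width": finger opening in m; "grasp_force": force on a finger pad.
Only numpy, scipy, OpenCV 4.12 (cv2) and the standard library are available. Lean on these libraries where they do the work, as an engineer would, in place of code of your own. Each camera call takes 0.05 s, during which the arm holds its last target. There are 200 camera calls.

### The job

The small guarded display stand is being stocked: first lock its deck by pushing the loose retaining pin fully home through the bracket's and the tongue's aligned holes and leaving it there, then take the lone small oblong tin from the bench, carry it over the guard rail and hold it level and squarely in line above the two-tin stack on the deck, with a gap of about 10 mm, so that a colleague can slip a card in between. Do not touch the stack with the tin, and do not knock the stack, the jars or the other tins about. Finish while still holding the tin there: do not set it down or let go.

Things in the scene. Friction and masses are not known exactly. Their poses are not given: they have to be found in the camera images.
- stand: Fixed dark steel display stand on the bench. Origin: centre of its underside; x, y along its sides, z up. Steel deck 200 x 200 mm, top 50 mm above the bench. Posts 12 mm square at x, y = +-95 mm, 125 mm high; guard rails 8 mm thick all round between them (highest point 125 mm). On its +y side, outside the rails, the deck's tongue lies between the ears of a bench bracket.
- pin_hole (a point): Mouth of the vertical pin hole on the upper ear's top face, 59 mm above the bench, 155 mm from the stand's centre along its +y; axes as the stand's. Hole 13 mm wide in the upper ear, 15 mm in tongue and lower ear, open below; the plates fill 51-59, 42-50, 33-41 mm above the bench. Ears 40 mm (x) by 50 mm (y); the bracket's back, 25-37 mm beyond the hole, is as high.
- pin: Loose steel retaining pin, 60 g, upright in the pin block's hole. Shank 10 mm in diameter, 40 mm long, foot tapered; above it a grooved round head 18 mm in diameter, 30 mm high, whose underside is the shoulder. Origin: centre of the foot; z up along the pin (shoulder at 40 mm, top at 70 mm). Fully home, the shoulder rests on the upper ear.
- pin_block: Fixed grey plastic block 50 x 50 mm, 45 mm high, with a vertical 13 mm hole through its middle where the pin stands, shoulder on the block's top. Origin: centre of its underside.
- tin: A flat obround fish tin (white sides, bare metal lid), 105 mm long, 60 mm wide over its parallel flat sides (the flats are 45 mm long), 22 mm high, about 0.15 kg. It lies alone on the bench: the one to be carried. Origin: centre of its underside; x along its length, z up.
- stack_top: A flat obround fish tin (white sides, bare metal lid), 105 mm long, 60 mm wide over its parallel flat sides (the flats are 45 mm long), 22 mm high, about 0.15 kg. Upper tin of the stack of two on the stand's deck, same kind as the lone tin: the target to hover above. Origin: centre of its underside; x along its length, z up; its top is at z = 22 mm. At the start its top is 94 mm above the bench.
- stack_low: A flat obround fish tin (white sides, bare metal lid), 105 mm long, 60 mm wide over its parallel flat sides (the flats are 45 mm long), 22 mm high, about 0.15 kg. Lower tin of the stack, on the deck. Origin: centre of its underside, x along its length.
- jar0: Bystander: filled jar with a white lid, 64 mm in diameter, 115 mm high, one of three in a row between the lone tin and the stand. Origin: centre of its underside.
- jar1: Bystander: filled jar with a white lid, 64 mm in diameter, 115 mm high, one of three in a row between the lone tin and the stand. Origin: centre of its underside.
- jar2: Bystander: filled jar with a white lid, 64 mm in diameter, 115 mm high, one of three in a row between the lone tin and the stand. Origin: centre of its underside.
- big_tin: Bystander: larger tin of the same shape and materials, 140 x 80 mm, 30 mm high, lying near the lone tin. Origin: centre of its underside; x along its length.
- round_tin: Bystander: round tin 84 mm in diameter, 36 mm high, near the lone tin. Origin: centre of its underside.
Not all that is in view belongs to the job. Of the things shaped like the pin, the steel one is meant.

How it is judged:
On the way, in this order (a step that is already met when the one before it is completed fails the run):
1. the pin is fully home in bracket and tongue, and let go (z of pin in the frame of pin_hole below -0.036 m and horizontal distance between pin and pin_hole below 0.005 m and angle between pin's own z axis and vertical below 0.15 rad and contact force between the fingers and pin below 0.1 N), for 0.2 s.
2. the lone tin is lifted off the bench in the gripper (height (world z) of tin above 0.05 m and contact force between the fingers and tin above 0.5 N), for 0.2 s.
At the end, for the whole second after the job is handed in: Pin home (shoulder within 4 mm of the ear, upright). Tin held still by the gripper alone, within 10 mm of the stack's centre, turned within 0.12 rad and level within 0.10 rad, 4 to 20 mm of air above the stack, touching neither stack nor stand; stack within 12 mm of its start (z of pin in the frame of pin_hole below -0.036 m and horizontal distance between pin and pin_hole below 0.005 m and angle between pin's own z axis and vertical below 0.15 rad and horizontal distance between tin and stack_top below 0.01 m and z of tin in the frame of stack_top between 0.026 and 0.042 m and angle between the x axis of tin and the x axis of stack_top, either way round below 0.12 rad and angle between tin's own z axis and vertical below 0.1 rad and contact force between tin and stack_top below 0.05 N and contact force between tin and stand below 0.05 N and contact force between the fingers and tin above 0.5 N and linear speed of tin below 0.02 m/s and distance of each of stack_top, stack_low from where it was at the start of the episode below 0.012 m); the arm keeps its last pose, push and grip.
It fails at once if the carried tin touches the stack (contact force between tin and stack_top above 0.5 N).
It fails at once if a tin of the stack is pushed more than 12 mm (distance of any of stack_top, stack_low from where it was at the start of the episode above 0.012 m).
It fails at once if a jar is tipped or pushed more than 30 mm (distance of any of jar0, jar1, jar2 from where it was at the start of the episode above 0.03 m or angle between any of jar0, jar1, jar2's own z axis and vertical above 0.35 rad).
It fails at once if the large or the round tin is pushed more than 30 mm (distance of any of big_tin, round_tin from where it was at the start of the episode above 0.03 m).
It also fails if it takes over 58 s, if anything falls off the work surface, if the arm or the gripper's body presses on something with over 40 N, if the wrist force passes 120 N, or if a joint passes its speed limit or range.

## Working session

There is one attempt and no reset: what is moved stays moved. The work goes in short steps, Python scripts to look and compute and a tool call to move; the robot and the scene stay as the last step left them, time stands still between calls to the robot, and variables do not carry over. Pictures are saved under pics/ and viewed, at most 10 in all, crops included, and the job is handed in when it is done.

Besides the shell and the picture viewer there is one more tool, called after "Request:" as a command line: name --argument value ..., lists and objects as JSON in quotes. step_arm: Moves the arm, as the interface text tells. Scaled input: -1 to 1 covers 0.5 m each way for a shift and pi/4 rad each way for a turn. Its arguments: {"type":"object","properties":{"targets":{"type":"string"}},"required":["targets"]}

```bash
mkdir -p pics; cat > h.py <<'E'
import numpy as np, cv2
from workcell import bot
def K(n):
    i=bot.camera_info(n); f=210/np.tan(np.radians(i["vertical_fov"])/2); return f,i["cx"],i["cy"],np.array(i["pose"]),i
def ray(n,u,v,z,c=None):
    f,cx,cy,P,_=c or K(n); d=P[:3,:3]@np.array([(u-cx)/f,-(v-cy)/f,-1]); o=P[:3,3]; return o+d*(z-o[2])/d[2]
def proj(n,p,c=None):
    f,cx,cy,P,_=c or K(n); q=P[:3,:3].T@(np.array(p)-P[:3,3]); return cx-f*q[0]/q[2], cy+f*q[1]/q[2]
def save(n,name):
    im=bot.camera(n)[:,:,::-1].copy(); cv2.imwrite(f"pics/{name}.png",im); return im
E
python3 - <<'E'
from h import *
for n in("top","scene","wrist"):
    print(n,{k:(np.round(v,3).tolist() if k=="pose" else v) for k,v in K(n)[4].items()})
save("top","top0");a=save("scene","scene0")
E
```

```text
top {'vertical_fov': 55.04439775482833, 'cx': 277.10259486304176, 'cy': 207.54353427138258, 'pose': [[0.068, 0.975, -0.213, 0.319], [-0.998, 0.068, -0.009, -0.005], [0.005, 0.213, 0.977, 1.025], [0.0, 0.0, 0.0, 1.0]]}
scene {'vertical_fov': 55.20124273660801, 'cx': 274.80034141188236, 'cy': 207.09811390977637, 'pose': [[0.899, -0.311, 0.309, 0.763], [0.438, 0.66, -0.61, -0.528], [-0.014, 0.684, 0.73, 0.665], [0.0, 0.0, 0.0, 1.0]]}
wrist {'vertical_fov': 69.63909486909694, 'cx': 280.61768394224964, 'cy': 211.64195905410733, 'pose': [[0.232, 0.928, 0.291, 0.19], [-0.973, 0.222, 0.067, -0.469], [-0.002, -0.299, 0.954, 0.373], [0.0, 0.0, 0.0, 1.0]]}
```

View pics/top0.png

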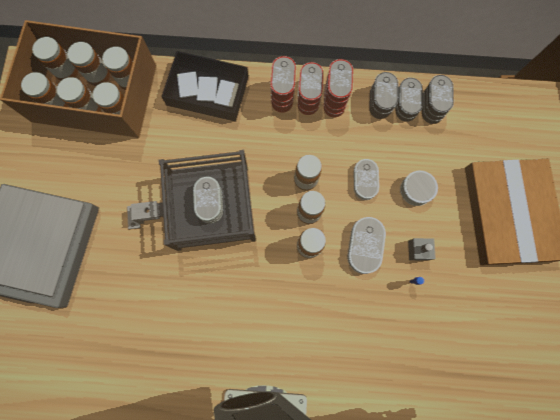

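View pics/scene0.png

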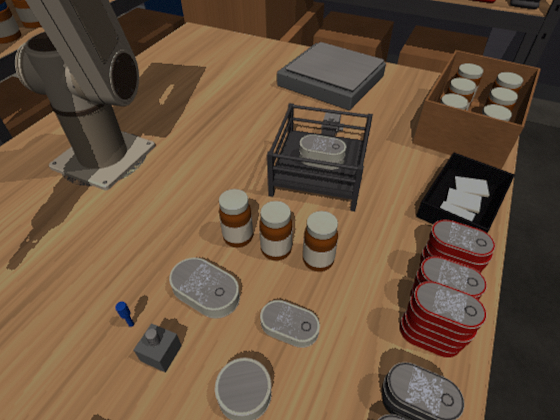

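Top view: stand (208,200) with the bracket at (145,213) and the stack at (207,199), and jars at (308,170), (312,206), (313,241). Oblong tins are the small one at (367,180), which is the lone 105 mm tin, and the large one at (367,245), the bystander. The red and dark ones at the back are stacked. There are two pin shapes: grey steel in the grey block (422,249), which is the one meant, and blue (419,281), a decoy. I'll confirm in an enlarged crop.

```bash
python3 - <<'E'
from h import *
im=cv2.imread("pics/top0.png")
a=cv2.resize(im[140:265,120:265],None,fx=3.4,fy=3.4,interpolation=cv2.INTER_CUBIC)
b=cv2.resize(im[225:295,395:450],None,fx=5,fy=5,interpolation=cv2.INTER_CUBIC)
m=np.zeros((440,790,3),np.uint8); m[:a.shape[0],:a.shape[1]]=a; m[:b.shape[0],500:500+b.shape[1]]=b
cv2.imwrite("pics/c1.png",m)
c=K("top")
for n,u,v,z in [("pinhead",429,247,.075),("blk",422,249,.045),("tin",367,180,.022),("big",367,245,.03),("round",420,187,.036),("stack",207,199,.094),("j0",308,166,.115),("j1",313,201,.115),("j2",313,238,.115),("hole",147,211,.059),("blue",419,281,.04)]:
    print(n,np.round(ray("top",u,v,z,c),3))
E
```

```text
pinhead [ 0.456 -0.361  0.075]
blk [ 0.454 -0.356  0.045]
tin [ 0.626 -0.223  0.022]
big [ 0.456 -0.225  0.03 ]
round [ 0.613 -0.355  0.036]
stack [0.531 0.171 0.094]
j0 [ 0.623 -0.063  0.115]
j1 [ 0.539 -0.079  0.115]
j2 [ 0.452 -0.083  0.115]
hole [0.499 0.321 0.059]
blue [ 0.377 -0.349  0.04 ]
```

View pics/c1.png

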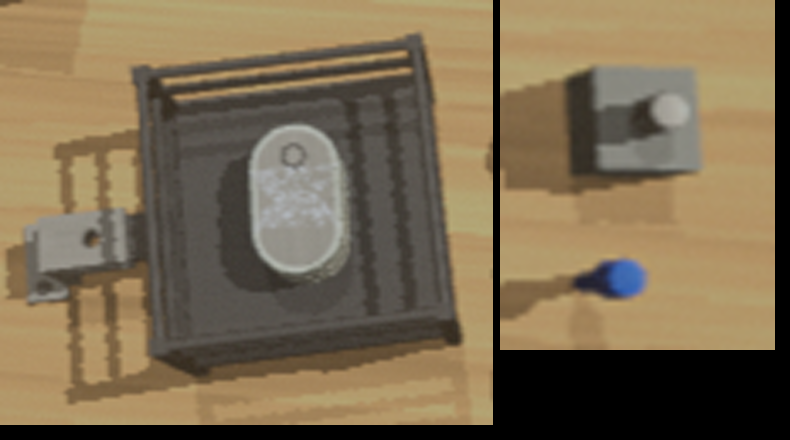

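The crop confirms it: the steel pin is the grey one in the block, and the hole mouth is at about (147,210) in the top view. Next I'll work out the stand and tin axes and the first move.

```bash
python3 - <<'E'
from h import *
from scipy.spatial.transform import Rotation as R
c=K("top")
o=bot.get_obs(); r=R.from_quat(o["tool_rot"]); print(np.round(o["eef_pos"],4),"closing axis",np.round(r.as_matrix()[:,1],3),np.round(r.as_matrix()[:,2],3),o["clock"])
T=lambda x,y,z:ray("top",120+x/3.4,140+y/3.4,z,c)
P=np.array([T(141,72,.125),T(417,38,.125),T(455,315,.125),T(158,350,.125)])
print("posts",np.round(P,3),"centre",np.round(P.mean(0),3)); 
y=(P[0]-P[1]+P[3]-P[2]);y/=np.linalg.norm(y);print("y axis",y,"len",np.linalg.norm(P[0]-P[1]),np.linalg.norm(P[0]-P[3]),"hole",np.round(P.mean(0)[:2]+.155*y[:2],4))
print("hole direct",T(92,237,.059)); print("pin",ray("top",428.6,246.8,.075,c))
im=cv2.imread("pics/top0.png").astype(int)
hsv=cv2.cvtColor(im.astype(np.uint8),cv2.COLOR_BGR2HSV)
m=((hsv[:,:,1]<60)&(hsv[:,:,2]>110)).astype(np.uint8)
for nm,(u,v),z,w in[("tin",(367,180),.022,28),("stack",(207,199),.094,32)]:
    s=np.zeros_like(m); s[v-w:v+w,u-w:u+w]=m[v-w:v+w,u-w:u+w]
    k=cv2.findContours(s,0,1)[0]; k=max(k,key=cv2.contourArea)
    q=np.array([ray("top",a,b,z,c)[:2] for a,b in k[:,0]],np.float32)
    print(nm,cv2.minAreaRect(q*1000))
E
```

```text
[ 0.1152 -0.486   0.2305] closing axis [ 0.231 -0.973 -0.002] [-0.     0.002 -1.   ] 0.1
posts [[0.607 0.281 0.125]
 [0.645 0.094 0.125]
 [0.454 0.052 0.125]
 [0.417 0.245 0.125]] centre [0.531 0.168 0.125]
y axis [-0.19261875  0.98127367  0.        ] len 0.19115050184524282 0.19357827491380988 hole [0.5008 0.32  ]
hole direct [0.50192478 0.32099477 0.059     ]
pin [ 0.45595221 -0.36048557  0.075     ]
tin ((629.832763671875, -220.42349243164062), (108.10062408447266, 62.58175277709961), 1.5843744277954102)
stack ((533.6975708007812, 170.11923217773438), (108.70103454589844, 68.81255340576172), 6.459939002990723)
```

Request:
step_arm --targets "1 0.682 0.252 -0.06 0 0 0.974;1 0.682 0.252 -0.06 0 0 0.974;1 0.682 0.252 -0.06 0 0 0.974;1 0.682 0.252 -0.06 0 0 0.974;1 0.682 0.252 -0.06 0 0 0.974;1 0.682 0.252 -0.06 0 0 0.974;1 0.682 0.252 -0.06 0 0 0.974;1 0.682 0.252 -0.06 0 0 0.974;1 0.682 0.252 -0.06 0 0 0.974;1 0.682 0.252 -0.06 0 0 0.974"

```text
clock: 0.93
eef_pos: [0.4612, -0.3574, 0.1994]
tool_rot: [0.876, 0.481, 0.001, -0.001]
ft_force: [-0.2, -1.0, 0.4]
grip_width: 0.085
grasp_force: 0.0
```

Request:
step_arm --targets "1 0 0 -0.1 0 0 0.974;1 0 0 -0.1 0 0 0.974;1 0 0 -0.1 0 0 0.974;1 0 0 -0.1 0 0 0.974;1 0 0 -0.1 0 0 0.974;1 0 0 -0.1 0 0 0.974;1 0 0 -0.1 0 0 0.974;1 0 0 -0.1 0 0 0.974;1 0 0 -0.1 0 0 0.974"

```text
clock: 1.68
eef_pos: [0.4559, -0.3606, 0.1511]
tool_rot: [0.637, 0.771, -0.0, -0.0]
ft_force: [0.1, -0.5, -0.2]
grip_width: 0.0857
grasp_force: 0.0
```

```bash
python3 - <<'E'
from h import *
from scipy.spatial.transform import Rotation as R
o=bot.get_obs(); print(np.round(o["eef_pos"],4),np.round(R.from_quat(o["tool_rot"]).as_matrix()[:,1:],3).tolist(),np.round(o["joint_pos"],2))
c=K("wrist");save("wrist","w1");print(proj("wrist",[.456,-.3605,.075],c))
E
```

```text
[ 0.4559 -0.3606  0.1511] [[0.982, -0.0], [0.188, 0.0], [-0.0, -1.0]] [-0.67  0.44  0.09  1.21 -0.    0.71]
(np.float64(280.01055995028247), np.float64(220.59675175058373))
```

View pics/w1.png

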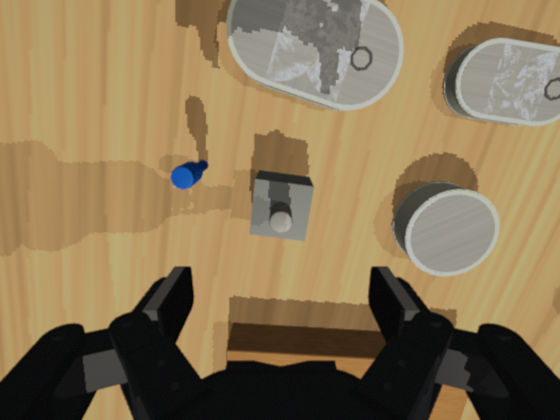

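The wrist view shows the pin head at (280,221), where I predicted (280,220.6), and the fingers are symmetric about column 280. I'll descend and grip.

Request:
step_arm --targets "1 0 0 -0.07 0 0 0;1 0 0 -0.14 0 0 0;1 0 0 -0.2 0 0 0;1 0 0 -0.2 0 0 0;-1 0 0 -0.2 0 0 0;-1 0 0 -0.2 0 0 0;-1 0 0 -0.2 0 0 0;-1 0 0 -0.2 0 0 0;-1 0 0 -0.2 0 0 0;-1 0 0 -0.2 0 0 0"

```text
clock: 2.57
eef_pos: [0.4573, -0.3613, 0.0531]
tool_rot: [0.636, 0.772, 0.0, 0.002]
ft_force: [-0.1, -0.3, 2.6]
grip_width: 0.016
grasp_force: 58.5
```

Request:
step_arm --targets "-1 0 0 0 0 0 0;-1 0 0 0 0 0 0;-1 0 0 0.02 0 0 0;-1 0 0 0.08 0 0 0;-1 0 0 0.16 0 0 0;-1 0 0 0.22 0 0 0;-1 0 0 0.3 0 0 0;-1 0 0 0.3 0 0 0"

```text
clock: 3.23
eef_pos: [0.4596, -0.3631, 0.2108]
tool_rot: [0.636, 0.772, 0.0, 0.007]
ft_force: [1.2, -0.5, 1.0]
grip_width: 0.0159
grasp_force: 59.3
```

```bash
python3 - <<'E'
from h import *
o=bot.get_obs(); print(np.round(o["eef_pos"],4),o["grip_width"],o["grasp_force"],np.round(o["joint_pos"],2))
c=K("wrist");im=save("wrist","w2");cv2.imwrite("pics/w2c.png",cv2.resize(im[180:420,150:410],None,fx=2,fy=2))
p=o["eef_pos"]; print([np.round(proj("wrist",p+np.array([0,0,d]),c)) for d in(-.043,-.003,.027)])
E
```

```text
[ 0.4596 -0.3631  0.2108] 0.015856822403684964 59.265772104263306 [-0.67  0.41  0.19  1.34 -0.    0.71]
[array([279., 236.]), array([280., 265.]), array([280., 298.])]
```

View pics/w2c.png

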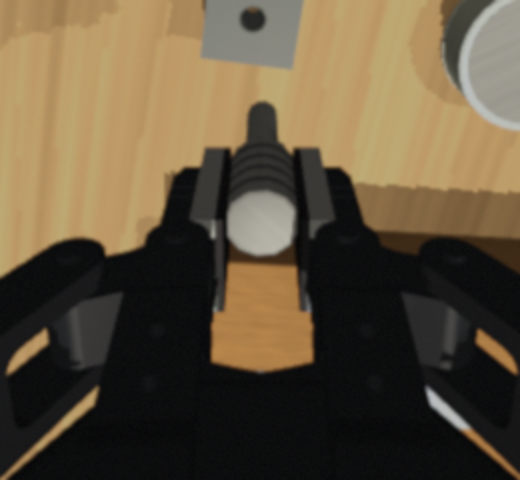

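The steel pin is held upright: head top at (281,291), foot at (281,232), and the block's hole is empty. I'll carry it high to above the bracket.

Request:
step_arm --targets "-1 0.046 0.681 0.1 0 0 0;-1 0.046 0.681 0.1 0 0 0;-1 0.046 0.681 0.1 0 0 0;-1 0.046 0.681 0.1 0 0 0;-1 0.046 0.681 0.1 0 0 0;-1 0.046 0.681 0.1 0 0 0;-1 0.046 0.681 0.1 0 0 0;-1 0.046 0.681 0.1 0 0 0;-1 0.046 0.681 0.1 0 0 0"

```text
clock: 4.03
eef_pos: [0.4789, -0.0151, 0.2516]
tool_rot: [0.634, 0.773, 0.001, -0.001]
ft_force: [0.2, 0.5, -0.4]
grip_width: 0.0157
grasp_force: 59.3
```

Request:
step_arm --targets "-1 0.046 0.681 0 0 0 0;-1 0.046 0.681 0 0 0 0;-1 0.046 0.681 0 0 0 0;-1 0.046 0.681 0 0 0 0;-1 0.046 0.681 0 0 0 0;-1 0.046 0.681 0 0 0 0;-1 0.046 0.681 0 0 0 0;-1 0.046 0.681 0 0 0 0;-1 0.046 0.681 -0.16 0 0 0;-1 0.046 0.681 -0.2 0 0 0"

```text
clock: 4.87
eef_pos: [0.5044, 0.3235, 0.1695]
tool_rot: [0.635, 0.773, 0.004, 0.001]
ft_force: [1.2, -0.1, -1.6]
grip_width: 0.0158
grasp_force: 59.3
```

Request:
step_arm --targets "-1 0 0 0 0 0 0;-1 0 0 0 0 0 0;-1 0 0 0 0 0 0;-1 0 0 0 0 0 0"

```text
clock: 5.2
eef_pos: [0.5044, 0.3198, 0.1716]
tool_rot: [0.637, 0.771, 0.003, 0.001]
ft_force: [-0.2, 0.9, -1.0]
grip_width: 0.0158
grasp_force: 59.3
```

```bash
python3 - <<'E'
from h import *
from scipy.spatial.transform import Rotation as R
o=bot.get_obs(); print(np.round(o["eef_pos"],4),np.round(R.from_quat(o["tool_rot"]).as_matrix()[:,1:],3).tolist(),np.round(o["joint_vel"],3))
c=K("wrist");im=save("wrist","w3");cv2.imwrite("pics/w3c.png",cv2.resize(im[140:340,180:400],None,fx=2.7,fy=2.7))
print(proj("wrist",[.5015,.3205,.059],c),"scale crop: u=180+x/2.7 v=140+y/2.7")
p=o["eef_pos"]; print([np.round(proj("wrist",p+np.array([0,0,d]),c)) for d in(-.047,.023)])
E
```

```text
[0.5044 0.3198 0.1716] [[0.982, 0.005], [0.19, 0.003], [0.005, -1.0]] [ 0.    -0.012  0.006 -0.006  0.001  0.002]
(np.float64(276.1106246543457), np.float64(205.95976492299505)) scale crop: u=180+x/2.7 v=140+y/2.7
[array([279., 235.]), array([280., 292.])]
```

View pics/w3c.png

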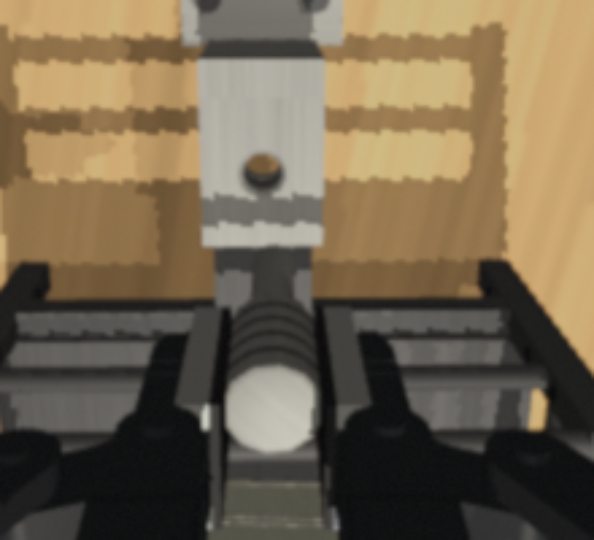

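```bash
python3 - <<'E'
from h import *
c=K("wrist")
o=bot.get_obs();p=np.array(o["eef_pos"])
im=cv2.imread("pics/w3.png");g=cv2.cvtColor(im,cv2.COLOR_BGR2HSV)
# head-top disc centroid
s=(g[:,:,2]>150)&(g[:,:,1]<60); s[:282]=0;s[310:]=0;s[:,:262]=0;s[:,300:]=0
ys,xs=np.nonzero(s);u,v=(xs.min()+xs.max())/2,(ys.min()+ys.max())/2
h=ray("wrist",277.4,204,.059,c); t=ray("wrist",u,v,p[2]+.023,c); f=ray("wrist",280.7,237,p[2]-.047,c)
print("top px",u,v,len(xs),"hole",h,"pin top",t,"foot",f,"eef",p)
print("top cam hole again", ray("top",147,209.7,.059))
E
```

```text
top px 279.5 294.5 715 hole [0.50244051 0.32252785 0.059     ] pin top [0.50465373 0.3186419  0.19481319] foot [0.50571398 0.31855705 0.12481319] eef [0.504512   0.31979972 0.17181319]
top cam hole again [0.50192941 0.32114008 0.059     ]
```

Request:
step_arm --targets "-1 -0.005 0.006 -0.05 0 0 0;-1 -0.005 0.006 -0.1 0 0 0;-1 -0.005 0.006 -0.11 0 0 0;-1 -0.005 0.006 -0.11 0 0 0;-1 -0.005 0.006 -0.11 0 0 0"

```text
clock: 5.67
eef_pos: [0.5009, 0.3226, 0.1152]
tool_rot: [0.636, 0.771, 0.001, 0.0]
ft_force: [-0.4, -0.1, 0.3]
grip_width: 0.0157
grasp_force: 59.3
```

```bash
python3 - <<'E'
from h import *
o=bot.get_obs(); print(np.round(o["eef_pos"],4),np.round(o["tool_rot"],4))
c=K("wrist");im=save("wrist","w4");a=cv2.resize(im[170:300,230:330],None,fx=4,fy=4)
b=save("scene","s4");u,v=map(int,proj("scene",[.502,.322,.08])); print(u,v)
d=cv2.resize(b[v-45:v+45,u-35:u+35],None,fx=5,fy=5)
m=np.zeros((520,760,3),np.uint8);m[:a.shape[0],:400]=a;m[:450,405:755]=d;cv2.imwrite("pics/w4c.png",m)
p=np.array(o["eef_pos"])
print("hole",proj("wrist",[.5023,.3225,.059],c),"foot",proj("wrist",p-[0,0,.047],c))
E
```

```text
[0.5009 0.3226 0.1152] [6.363e-01 7.714e-01 1.200e-03 4.000e-04]
332 112
hole (np.float64(281.5198019696343), np.float64(230.5402212111107)) foot (np.float64(279.5487679178756), np.float64(234.87125185832008))
```

View pics/w4c.png

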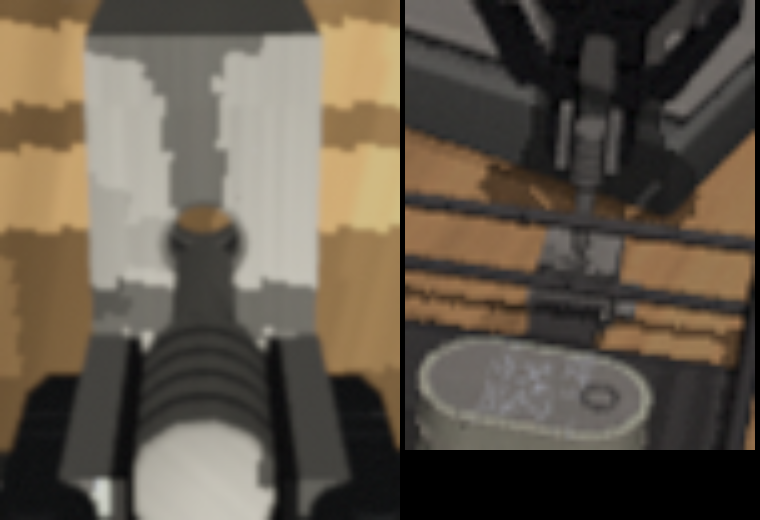

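```bash
python3 - <<'E'
from h import *
c=K("wrist")
print(ray("wrist",281,230.7,.059,c),ray("wrist",281.7,233,.0682,c))
E
```

```text
[0.5025137  0.32261401 0.059     ] [0.5025689  0.32452256 0.0682    ]
```

Request:
step_arm --targets "-1 0 0 -0.012 0 0 0;-1 0 0 -0.02 0 0 0;-1 0 0 -0.028 0 0 0;-1 0 0 -0.028 0 0 0"

```text
clock: 6.1
eef_pos: [0.4994, 0.3221, 0.0983]
tool_rot: [0.636, 0.772, -0.001, -0.0]
ft_force: [0.3, 0.7, -1.7]
grip_width: 0.0159
grasp_force: 59.3
```

Request:
step_arm --targets "-1 0.002 0 -0.01 0 0 0;-1 0.002 0 -0.02 0 0 0;-1 0.002 0 -0.03 0 0 0;-1 0.002 0 -0.03 0 0 0;-1 0.002 0 -0.03 0 0 0"

```text
clock: 6.52
eef_pos: [0.5003, 0.3221, 0.0835]
tool_rot: [0.636, 0.772, -0.001, -0.0]
ft_force: [-0.7, -0.5, 0.3]
grip_width: 0.0158
grasp_force: 59.3
```

Request:
step_arm --targets "-1 0 0 -0.01 0 0 0;-1 0 0 -0.02 0 0 0;-1 0 0 -0.03 0 0 0;-1 0 0 -0.034 0 0 0;-1 0 0 -0.034 0 0 0;-1 0 0 -0.034 0 0 0"

```text
clock: 7.02
eef_pos: [0.5006, 0.3223, 0.0672]
tool_rot: [0.636, 0.772, -0.0, -0.0]
ft_force: [-0.1, 0.1, 1.0]
grip_width: 0.0158
grasp_force: 59.7
```

Slight contact force, so the pin is close to home. I'll nudge down a little, release and lift clear.

Request:
step_arm --targets "-1 0 0 -0.003 0 0 0;-1 0 0 -0.005 0 0 0;-1 0 0 -0.005 0 0 0"

```text
clock: 7.27
eef_pos: [0.5007, 0.3224, 0.067]
tool_rot: [0.636, 0.772, 0.001, 0.0]
ft_force: [-4.9, -3.2, 12.7]
grip_width: 0.0158
grasp_force: 60.8
```

Request:
step_arm --targets "1 0 0 0 0 0 0;1 0 0 0 0 0 0;1 0 0 0 0 0 0;1 0 0 0 0 0 0;1 0 0 0 0 0 0;1 0 0 0.06 0 0 0;1 0 0 0.14 0 0 0;1 0 0 0.22 0 0 0;1 0 0 0.24 0 0 0;1 0 0 0.24 0 0 0"

```text
clock: 8.1
eef_pos: [0.5033, 0.324, 0.1896]
tool_rot: [0.636, 0.772, 0.005, 0.001]
ft_force: [0.3, 0.3, -0.4]
grip_width: 0.0854
grasp_force: 0.0
```

```bash
python3 - <<'E'
from h import *
o=bot.get_obs(); print(np.round(o["eef_pos"],4),np.round(o["tool_rot"],4),o["grip_width"],o["ft_force"])
c=K("wrist");im=save("wrist","w5");a=cv2.resize(im[150:300,200:360],None,fx=3,fy=3);cv2.imwrite("pics/w5c.png",a)
print("top if home",proj("wrist",[.5025,.3226,.089],c),"top if 8mm up",proj("wrist",[.5025,.3226,.097],c), "scale u=200+x/3")
E
```

```text
[0.5033 0.324  0.1896] [0.6361 0.7716 0.0045 0.0014] 0.08536161601345943 [ 0.32024461  0.25606527 -0.41577751]
top if home (np.float64(277.56331245861986), np.float64(212.93472610273264)) top if 8mm up (np.float64(277.56157227241926), np.float64(215.8619449949734)) scale u=200+x/3
```

View pics/w5c.png

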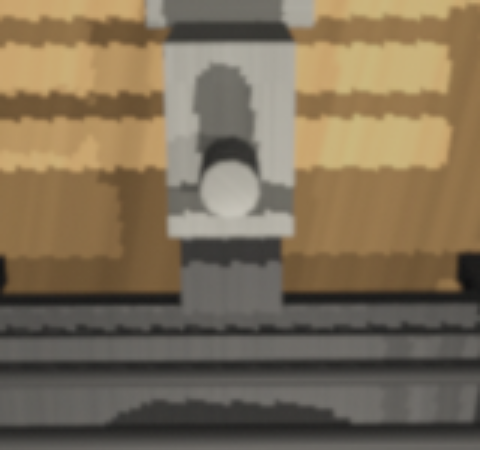

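The pin's head is at (276,213) where home predicts (277.6,213), and the shoulder took 12.7 N, so the pin is home and released. Now to the lone tin.

Request:
step_arm --targets "1 0.127 -0.544 0.06 0 0 0.895;1 0.127 -0.544 0.06 0 0 0.895;1 0.127 -0.544 0.06 0 0 0.895;1 0.127 -0.544 0.06 0 0 0.895;1 0.127 -0.544 0.06 0 0 0.895;1 0.127 -0.544 0.06 0 0 0.895;1 0.127 -0.544 0.06 0 0 0.895;1 0.127 -0.544 0.06 0 0 0.895;1 0.127 -0.544 0.06 0 0 0.895"

```text
clock: 8.9
eef_pos: [0.5638, 0.0476, 0.2127]
tool_rot: [0.334, 0.943, -0.001, -0.002]
ft_force: [-0.1, 0.8, -0.1]
grip_width: 0.0858
grasp_force: 0.0
```

Request:
step_arm --targets "1 0.127 -0.544 0 0 0 0.895;1 0.127 -0.544 0 0 0 0.895;1 0.127 -0.544 0 0 0 0.895;1 0.127 -0.544 0 0 0 0.895;1 0.127 -0.544 0 0 0 0.895;1 0.127 -0.544 0 0 0 0.895;1 0.127 -0.544 0 0 0 0.895;1 0.127 -0.544 -0.06 0 0 0.895;1 0.127 -0.544 -0.06 0 0 0.895;1 0.127 -0.544 -0.06 0 0 0.895"

```text
clock: 9.73
eef_pos: [0.6258, -0.2195, 0.1807]
tool_rot: [-0.014, 1.0, 0.002, -0.004]
ft_force: [0.4, 0.4, 0.9]
grip_width: 0.0855
grasp_force: 0.0
```

```bash
python3 - <<'E'
from h import *
from scipy.spatial.transform import Rotation as R
o=bot.get_obs(); M=R.from_quat(o["tool_rot"]).as_matrix();print(np.round(o["eef_pos"],4),np.round(M[:,1:],3).tolist(),np.degrees(np.arctan2(M[1,1],M[0,1])),np.round(o["joint_pos"],2))
c=K("wrist");im=save("wrist","w6");print(proj("wrist",[.63,-.2204,.022],c))
E
```

```text
[ 0.6258 -0.2195  0.1807] [[-0.028, -0.008], [1.0, 0.004], [0.004, -1.0]] 91.60213178639093 [-0.34  0.6   0.43  1.4   0.   -0.37]
(np.float64(279.3234393257103), np.float64(199.39401006216957))
```

View pics/w6.png

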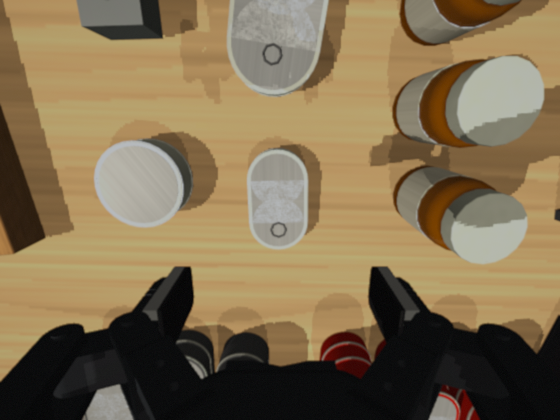

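The lone tin's lid spans columns 247-308 and rows 150-248, centre (278,199) against a predicted (279,199). It is aligned with the tool, with clear space either side.

```bash
python3 - <<'E'
from h import *
c=K("wrist"); im=cv2.imread("pics/w6.png");g=cv2.cvtColor(im,cv2.COLOR_BGR2HSV)
m=((g[:,:,1]<70)&(g[:,:,2]>110)).astype(np.uint8); s=np.zeros_like(m);s[145:256,240:320]=m[145:256,240:320]
k=max(cv2.findContours(s,0,1)[0],key=cv2.contourArea);print(cv2.boundingRect(k))
q=np.array([ray("wrist",a,b,.022,c)[:2] for a,b in k[:,0]],np.float32)*1000
print(cv2.minAreaRect(q),cv2.fitEllipse(q)); print(bot.get_obs()["eef_pos"])
E
```

```text
(247, 148, 62, 102)
((634.1239624023438, -222.34530639648438), (108.84429168701172, 62.89362335205078), 1.986785888671875) ((634.3521118164062, -222.29254150390625), (66.28800201416016, 113.49659729003906), 92.73497772216797)
[ 0.62683941 -0.2192274   0.18283591]
```

Request:
step_arm --targets "1 0.012 -0.005 -0.06 0 0 0;1 0.012 -0.005 -0.12 0 0 0;1 0.012 -0.005 -0.18 0 0 0;1 0.012 -0.005 -0.24 0 0 0;1 0.012 -0.005 -0.3 0 0 0;1 0.012 -0.005 -0.33 0 0 0;1 0.012 -0.005 -0.34 0 0 0;1 0.012 -0.005 -0.34 0 0 0;1 0.012 -0.005 -0.34 0 0 0;1 0.012 -0.005 -0.34 0 0 0"

```text
clock: 10.62
eef_pos: [0.6358, -0.2239, 0.0175]
tool_rot: [-0.014, 1.0, -0.001, 0.002]
ft_force: [0.6, -1.2, 0.1]
grip_width: 0.0853
grasp_force: 0.0
```

Request:
step_arm --targets "1 -0.005 0.003 -0.02 0 0 0;1 -0.005 0.003 -0.03 0 0 0;1 -0.005 0.003 -0.032 0 0 0;1 -0.005 0.003 -0.032 0 0 0"

```text
clock: 10.95
eef_pos: [0.6305, -0.2225, -0.002]
tool_rot: [-0.013, 1.0, 0.0, -0.001]
ft_force: [0.1, 0.5, -0.2]
grip_width: 0.0852
grasp_force: 0.0
```

Request:
step_arm --targets "-1 0 0 0 0 0 0;-1 0 0 0 0 0 0;-1 0 0 0 0 0 0;-1 0 0 0 0 0 0;-1 0 0 0 0 0 0;-1 0 0 0 0 0 0;-1 0 0 0 0 0 0"

```text
clock: 11.53
eef_pos: [0.6318, -0.2229, -0.0006]
tool_rot: [-0.013, 1.0, -0.0, 0.001]
ft_force: [0.4, -1.5, 3.3]
grip_width: 0.0586
grasp_force: 67.1
```

Gripped at 58.6 mm. Lifting, then a check look.

Request:
step_arm --targets "-1 0 0 0.03 0 0 0;-1 0 0 0.09 0 0 0;-1 0 0 0.16 0 0 0;-1 0 0 0.23 0 0 0;-1 0 0 0.3 0 0 0;-1 0 0 0.36 0 0 0;-1 0 0 0.4 0 0 0;-1 0 0 0.4 0 0 0;-1 0 0 0.4 0 0 0;-1 0 0 0.4 0 0 0"

```text
clock: 12.37
eef_pos: [0.6302, -0.2222, 0.1964]
tool_rot: [-0.014, 1.0, 0.001, -0.002]
ft_force: [-0.1, 0.2, -1.7]
grip_width: 0.0589
grasp_force: 66.7
```

```bash
python3 - <<'E'
from h import *
from scipy.spatial.transform import Rotation as R
o=bot.get_obs(); p=np.array(o["eef_pos"]);M=R.from_quat(o["tool_rot"]).as_matrix();print(np.round(p,4),np.round(M[:,1:],3).tolist(),o["grasp_force"])
c=K("wrist");im=save("wrist","w7")
g=cv2.cvtColor(im,cv2.COLOR_BGR2HSV)
# stack from top cam, now unobstructed: rim corner extremes
for r in(200,150,120): print(r)
s=proj("wrist",p+[0,0,.023],c);print("lid centre predicted",s)
m=((g[:,:,1]<45)&(g[:,:,2]>120)).astype(np.uint8); 
for k in cv2.findContours(m,0,2)[0]:
    if cv2.contourArea(k)>1500: print(cv2.boundingRect(k),cv2.contourArea(k))
E
```

```text
[ 0.6302 -0.2222  0.1964] [[-0.027, -0.004], [1.0, 0.001], [0.001, -1.0]] 66.65759682655334
200
150
120
lid centre predicted (np.float64(281.58462686987053), np.float64(292.1527224625745))
(216, 284, 131, 85) 6788.0
(437, 182, 80, 67) 3807.5
(210, 170, 139, 85) 6555.0
(106, 133, 86, 84) 5452.0
(441, 52, 91, 85) 5589.0
(233, 0, 97, 92) 7029.5
```

View pics/w7.png

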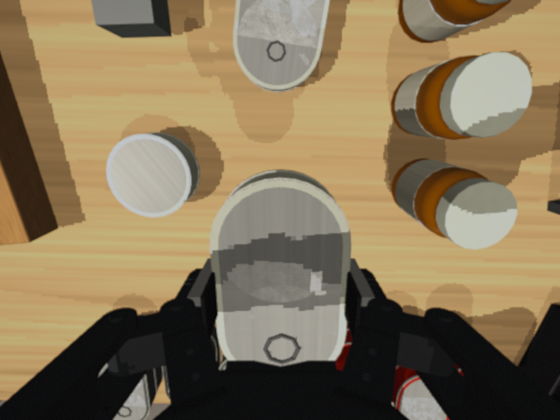

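The tin is held level between the pads, with its lid spanning columns 210-350 and the far lid end at row ≈179. I'll carry it over to just beyond the stack (+x), where the camera sees the stack past the tin.

Request:
step_arm --targets "-1 0.02 0.784 0.06 0 0 0.111;-1 0.02 0.784 0.06 0 0 0.111;-1 0.02 0.784 0.06 0 0 0.111;-1 0.02 0.784 0.06 0 0 0.111;-1 0.02 0.784 0.06 0 0 0.111;-1 0.02 0.784 0.06 0 0 0.111;-1 0.02 0.784 0.06 0 0 0.111;-1 0.02 0.784 0.06 0 0 0.111;-1 0.02 0.784 0.06 0 0 0.111;-1 0.02 0.784 0.06 0 0 0.111"

```text
clock: 13.25
eef_pos: [0.6397, 0.175, 0.2261]
tool_rot: [-0.06, 0.998, 0.001, -0.002]
ft_force: [0.1, -0.3, -1.9]
grip_width: 0.0588
grasp_force: 66.6
```

Request:
step_arm --targets "-1 0 0 0 0 0 0;-1 0 0 0 0 0 0;-1 0 0 0 0 0 0;-1 0 0 0 0 0 0"

```text
clock: 13.58
eef_pos: [0.6409, 0.1678, 0.2274]
tool_rot: [-0.056, 0.998, -0.0, -0.001]
ft_force: [-0.0, 0.3, -1.7]
grip_width: 0.0586
grasp_force: 66.6
```

```bash
cat > st.py <<'E'
from h import *
from scipy.spatial.transform import Rotation as R
import sys
o=bot.get_obs(); p=np.array(o["eef_pos"]);M=R.from_quat(o["tool_rot"]).as_matrix()
print("eef",np.round(p,4),"axis z",np.round(M[:,2],3),"yaw tin x",round(np.degrees(np.arctan2(M[1,1],M[0,1]))-90,2),"grip",o["grasp_force"])
c=K("wrist");im=save("wrist",sys.argv[1]);g=cv2.cvtColor(im,cv2.COLOR_BGR2HSV)
P=proj("wrist",[.532,.169,.094],c);print("stack predicted px",P)
m=((g[:,:,1]<50)&(g[:,:,2]>100)).astype(np.uint8)
for k in cv2.findContours(m,0,1)[0]:
    if cv2.contourArea(k)>800:
        q=np.array([ray("wrist",a,b,.094,c)[:2] for a,b in k[:,0]],np.float32)*1000
        print(cv2.boundingRect(k),cv2.contourArea(k),np.round(np.hstack([np.ravel(x) for x in cv2.minAreaRect(q)]),1))
E
python3 st.py w8
```

```text
eef [0.6409 0.1678 0.2274] axis z [-0.002 -0.001 -1.   ] yaw tin x 6.44 grip 66.64084553718567
stack predicted px (np.float64(297.36729049466226), np.float64(77.30390559821859))
(498, 327, 62, 60) 2243.5 [786.3 475.1 102.6  51.7  55.5]
(38, 326, 42, 42) 967.5 [832.9 -68.9  31.3  68.1  48.2]
(0, 125, 43, 67) 2256.5 [630.8 -72.2  37.3  61.2  81. ]
(432, 40, 73, 61) 3364.5 [511.6 309.5  45.   56.2  11.2]
(190, 39, 44, 140) 2382.5 [568.2  99.7 115.8  22.8  11.2]
(261, 0, 130, 161) 14710.5 [534.8 193.7 124.1 108.    9. ]
(158, 0, 221, 367) 25041.5 [655.  172.1 368.7 177.3  10.1]
```

```bash
python3 - <<'E'
from h import *
g=cv2.imread("pics/w8.png").max(2).astype(int)
for r in (60,77,95): print(r,g[r,245:355:2].tolist())
print("col297",g[0:200:3,297].tolist())
t=cv2.imread("pics/top0.png").max(2).astype(int); print("top row",t[199,180:236].tolist()); print("top col",t[165:235,207].tolist())
E
```

```text
60 [100, 71, 58, 58, 58, 56, 92, 99, 117, 210, 225, 191, 173, 174, 173, 172, 173, 182, 178, 177, 184, 192, 177, 183, 184, 185, 174, 174, 175, 180, 201, 198, 181, 187, 212, 209, 216, 195, 206, 218, 219, 215, 214, 188, 217, 216, 126, 70, 73, 71, 72, 71, 71, 71, 72]
77 [99, 100, 93, 69, 57, 58, 58, 57, 92, 173, 221, 216, 175, 175, 175, 175, 181, 180, 191, 191, 187, 192, 203, 210, 213, 218, 222, 217, 204, 203, 220, 214, 216, 194, 190, 211, 191, 180, 184, 197, 192, 195, 180, 186, 217, 216, 129, 70, 72, 72, 73, 73, 73, 74, 73]
95 [102, 101, 102, 97, 60, 59, 59, 57, 68, 117, 208, 218, 188, 176, 192, 193, 201, 207, 207, 192, 194, 206, 206, 212, 211, 209, 189, 187, 180, 182, 189, 182, 201, 212, 214, 202, 201, 195, 190, 200, 219, 209, 193, 181, 221, 211, 112, 73, 73, 74, 74, 74, 73, 73, 73]
col297 [98, 97, 114, 217, 207, 177, 178, 178, 178, 178, 179, 179, 178, 179, 179, 179, 179, 178, 178, 178, 174, 197, 201, 198, 175, 203, 224, 222, 224, 220, 212, 199, 197, 208, 189, 214, 179, 130, 177, 177, 176, 173, 110, 177, 176, 176, 175, 217, 172, 103, 116, 113, 111, 99, 95, 108, 116, 90, 110, 96, 197, 216, 217, 201, 169, 169, 169]
top row [90, 89, 87, 81, 67, 63, 65, 66, 64, 65, 65, 64, 67, 101, 154, 169, 153, 152, 151, 152, 157, 168, 171, 163, 160, 159, 158, 164, 162, 163, 166, 162, 165, 157, 158, 158, 148, 147, 161, 170, 149, 134, 103, 79, 68, 64, 63, 67, 79, 87, 90, 89, 89, 88, 91, 82]
top col [137, 93, 71, 67, 71, 89, 89, 82, 77, 77, 85, 118, 178, 162, 153, 153, 150, 121, 119, 149, 153, 153, 136, 121, 139, 154, 156, 158, 153, 159, 156, 164, 167, 168, 164, 159, 162, 157, 152, 156, 159, 156, 153, 151, 150, 150, 152, 150, 149, 150, 149, 148, 148, 165, 180, 118, 86, 81, 64, 77, 78, 76, 77, 77, 79, 78, 80, 84, 88, 88]
```

```bash
cat > st2.py <<'E'
from h import *
import sys
def lid(n,img,th,seed,z,c):
    m=(cv2.imread(f"pics/{img}.png").max(2)>th).astype(np.uint8); m=cv2.morphologyEx(m,cv2.MORPH_CLOSE,np.ones((5,5)))
    m=cv2.morphologyEx(m,cv2.MORPH_OPEN,np.ones((5,5)))
    k=[k for k in cv2.findContours(m,0,1)[0] if cv2.pointPolygonTest(k,seed,False)>0][0]
    q=np.array([ray(n,a,b,z,c)[:2] for a,b in k[:,0]],np.float32)*1000
    return cv2.boundingRect(k),[np.round(x,1) for x in cv2.minAreaRect(q)]
c=K("wrist")
if __name__=="__main__":
    print(lid("wrist","w8",145,(297,77),.094,c)); print(lid("top","top0",135,(207,199),.094,K("top"))); print(lid("top","top0",135,(367,180),.022,K("top")))
    p=np.array(bot.get_obs()["eef_pos"])
    # far end of held lid along tin axis through tool centre
    g=cv2.imread("pics/w8.png").max(2).astype(int)
    print([ (u,g[165:190,u].tolist()) for u in(275,285)])
    a=np.radians(6.4)
    for v in(174,177,180): print(v,np.round((ray("wrist",281,v,p[2]+.022,c)-p)[:2]@[np.cos(a),np.sin(a)],4))
E
python3 st2.py
```

```text
((262, 7, 75, 138), [array([534.1, 170.8]), array([106.7,  62. ]), np.float64(9.6)])
((0, 56, 560, 364), [array([492.5, -15.4]), array([ 857.4, 1396.4]), np.float64(3.8)])
((0, 56, 560, 364), [array([505.9, -16.2]), array([ 923.7, 1504.4]), np.float64(3.8)])
[(275, [96, 97, 102, 108, 132, 183, 198, 154, 105, 96, 96, 96, 142, 203, 215, 205, 210, 214, 215, 215, 215, 211, 192, 176, 173]), (285, [95, 100, 105, 110, 113, 125, 129, 112, 100, 99, 98, 96, 131, 190, 209, 205, 212, 217, 217, 218, 219, 217, 204, 181, 170])]
174 -0.054
177 -0.0528
180 -0.0515
```

Request:
step_arm --targets "-1 -0.06 0.002 0 0 0 0.07;-1 -0.12 0.004 0 0 0 0.07;-1 -0.18 0.006 0 0 0 0.07;-1 -0.214 0.006 0 0 0 0.07;-1 -0.214 0.006 0 0 0 0.07;-1 -0.214 0.006 -0.04 0 0 0.07;-1 -0.214 0.006 -0.09 0 0 0.07;-1 -0.214 0.006 -0.12 0 0 0.07;-1 -0.214 0.006 -0.12 0 0 0.07;-1 -0.214 0.006 -0.12 0 0 0.07"

```text
clock: 14.47
eef_pos: [0.5342, 0.1712, 0.1682]
tool_rot: [-0.084, 0.996, -0.0, -0.001]
ft_force: [0.3, 0.7, -1.0]
grip_width: 0.0586
grasp_force: 66.6
```

Request:
step_arm --targets "-1 0 0 0 0 0 0;-1 0 0 0 0 0 0;-1 0 0 0 0 0 0;-1 0 0 0 0 0 0;-1 0 0 0 0 0 0;-1 0 0 0 0 0 0"

```text
clock: 14.97
eef_pos: [0.5345, 0.1725, 0.1692]
tool_rot: [-0.085, 0.996, 0.0, 0.0]
ft_force: [0.2, -0.2, -0.7]
grip_width: 0.0585
grasp_force: 66.6
```

```bash
python3 st.py w9 | head -2; python3 - <<'E'
from h import *
for i in range(2):
    o=bot.get_obs();print(np.round(o["eef_pos"],4),np.round(o["joint_vel"],3)); bot.camera("top")
E
```

```text
eef [0.5345 0.1725 0.1692] axis z [ 0.001  0.    -1.   ] yaw tin x 9.7 grip 66.58389687538147
stack predicted px (np.float64(277.25741289707537), np.float64(217.29924562466783))
[0.5344 0.1725 0.169 ] [-0.001  0.001 -0.003 -0.001 -0.001 -0.   ]
[0.5343 0.1725 0.1689] [-0.001  0.002 -0.002  0.001 -0.    -0.001]
```

Request:
step_arm --targets "-1 0 -0.002 -0.03 0 0 0;-1 0 -0.002 -0.06 0 0 0;-1 0 -0.002 -0.09 0 0 0;-1 0 -0.002 -0.1 0 0 0;-1 0 -0.002 -0.1 0 0 0;-1 0 -0.002 -0.1 0 0 0;-1 0 -0.002 -0.1 0 0 0"

```text
clock: 15.7
eef_pos: [0.535, 0.1717, 0.1198]
tool_rot: [-0.085, 0.996, 0.0, 0.001]
ft_force: [0.3, 0.6, -2.1]
grip_width: 0.0587
grasp_force: 66.6
```

```bash
python3 st.py w10 | head -1; python3 - <<'E'
from h import *
c=K("wrist");g=cv2.imread("pics/w10.png").max(2).astype(int);p=np.array(bot.get_obs()["eef_pos"])
print("held lid end expected", proj("wrist",p+[-.0518,-.0088,.022],c),"held underside end",proj("wrist",p+[-.0518,-.0088,.001],c),"stack end lid",proj("wrist",[.534-.0518,.171-.0088,.094],c))
for u in(275,281,287): print(u,g[120:200:2,u].tolist())
E
```

```text
eef [0.535  0.1717 0.1198] axis z [ 0.002  0.001 -1.   ] yaw tin x 9.7 grip 66.59381031990051
held lid end expected (np.float64(282.12583416740455), np.float64(178.05366712570617)) held underside end (np.float64(281.8954471069881), np.float64(169.30226483620277)) stack end lid (np.float64(280.8284710802201), np.float64(158.89378847233138))
275 [107, 106, 104, 104, 106, 106, 103, 106, 107, 106, 105, 105, 107, 106, 105, 172, 142, 191, 137, 196, 222, 224, 220, 183, 176, 204, 168, 103, 103, 215, 216, 224, 225, 222, 189, 183, 183, 183, 183, 183]
281 [107, 106, 104, 104, 106, 106, 103, 106, 107, 104, 104, 106, 106, 106, 89, 205, 127, 210, 123, 217, 224, 225, 213, 179, 139, 209, 150, 104, 111, 210, 222, 225, 226, 223, 186, 183, 182, 183, 183, 183]
287 [107, 105, 103, 104, 106, 106, 103, 106, 106, 104, 104, 106, 107, 107, 75, 120, 115, 135, 109, 206, 224, 223, 177, 114, 109, 129, 121, 107, 105, 195, 217, 228, 228, 225, 189, 179, 179, 179, 180, 179]
```

Held lid end and stack lid end are both within about 1 px of prediction, so the tin is aligned. Final descent.

Request:
step_arm --targets "-1 -0.001 0 -0.01 0 0 0;-1 -0.001 0 -0.018 0 0 0;-1 -0.001 0 -0.024 0 0 0;-1 -0.001 0 -0.028 0 0 0;-1 -0.001 0 -0.028 0 0 0;-1 -0.001 0 -0.028 0 0 0;-1 -0.001 0 -0.028 0 0 0;-1 -0.001 0 -0.028 0 0 0;-1 -0.001 0 -0.028 0 0 0"

```text
clock: 16.5
eef_pos: [0.5339, 0.1714, 0.1049]
tool_rot: [-0.084, 0.996, 0.0, 0.0]
ft_force: [0.9, -0.4, -2.3]
grip_width: 0.0581
grasp_force: 66.6
```

```bash
python3 st.py w11 | head -1; python3 - <<'E'
from h import *
c=K("wrist");g=cv2.imread("pics/w11.png").max(2).astype(int);p=np.array(bot.get_obs()["eef_pos"])
print("held lid end", proj("wrist",p+[-.0518,-.0088,.022],c)[1],"held underside",proj("wrist",p+[-.0518,-.0088,.0],c)[1],"stack lid end",proj("wrist",[.534-.0518,.171-.0088,.094],c)[1])
print(g[145:185,281].tolist())
E
```

```text
eef [0.5339 0.1714 0.1049] axis z [ 0.  0. -1.] yaw tin x 9.69 grip 66.59327387809753
held lid end 177.80851986187403 held underside 168.82617582675988 stack lid end 165.34368027791336
[107, 106, 107, 107, 107, 106, 101, 86, 133, 194, 185, 138, 119, 172, 212, 180, 124, 116, 171, 213, 196, 162, 147, 146, 167, 201, 184, 136, 107, 105, 104, 111, 163, 211, 216, 222, 226, 226, 226, 226]
```

```bash
python3 -c "
from workcell import bot
print(bot.job_done())"
```

```text
the job is handed in; nothing more can be done
None
```

I pushed the steel pin fully home and let it go; the lone tin is still gripped level and in line above the two-tin stack, about 10–11 mm up by my measurement, and I handed the job in at about 16.5 s (no verdict shown).

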